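# Hold a re-glued carton in the spring press

### The job

The lid of the yellow coffee-pod carton has just been re-glued. Slide it flat over the worktop, without lifting it, lengthwise and centred into the spring press until its short end sits square against the press's back stop; only then push the press's black knob down about 30 mm, so that the bush rim stands in the green band of the rod and the pad bears on the carton. Never push the knob right down to its bottom stop, leave the mug, cup and white carton alone, and finish while still holding the knob down there: do not let go.

Things in the scene. Friction and masses are not known exactly. Their poses are not given: they have to be found in the camera images.
- yellow_carton: Loose yellow carton lying flat, 99 mm along its own x, 118 mm (its length) along its own y, 33 mm high, about 0.25 kg. Origin: centre of its underside. It is too wide to grasp; push it on its sides. Either short end may go to the stop.
- press: Grey press fixed to the worktop. Origin: on the worktop straight below the pad; x points from the open side to the back stop, z up. No base plate under the pad. Aluminium back stop 100 mm wide, 26 mm high, face at x = +30 mm; behind it foot and column to x = +90 mm, 130 mm wide. An arm 36 mm wide overhangs at z = 97 to 127 mm out to x = -21 mm; on it a steel bush, 26 mm wide, rim at z = 135 mm.
- nest (a point): Fixed point of the press on the worktop, at x = -29 mm of the press, axes as the press: the carton's origin belongs here, with the carton's length (its y) along this x, either way round.
- knob_top (a point): Centre of the flat top of the black knob (42 mm diameter) on the vertical rod above the pad; 195 mm above the worktop when released, sinking with the knob. Straight above the press origin.
- plunger (a joint): Downward travel of knob and rod in m: 0 released (a spring returns it), 0.040 at the bottom stop. The pad meets the carton at 0.022, then gives on a second spring. Push needed with the carton in: 3 N at first, 7 N at 0.022, 13 N at 0.030. The bush rim stands in the green band from 0.025 to 0.035; above the green band is a red one.
- press_pad: Black rubber pad of 36 mm diameter at the rod's lower end; its underside is 55 mm above the worktop when released. The origin is that of the press when released.
- mug: Blue mug with a handle, 105 mm high, about 122 mm over the handle. Origin: middle of its underside. Bystander.
- cup: White espresso cup, 51 mm high, 88 mm over the handle. Origin: middle of its underside. Bystander.
- white_carton: White and teal carton, 99 x 118 x 33 mm. Origin: centre of its underside. Bystander.
Mind the look-alikes: they are no part of the job. Leave any red look-alike of the yellow_carton alone.

How it is judged:
On the way:
1. the yellow carton lies square and centred against the back stop while the knob is still up (x of yellow_carton in the frame of nest above -0.009 m and y of yellow_carton in the frame of nest between -0.012 and 0.012 m and angle between the y axis of yellow_carton and the x axis of nest, either way round below 0.12 rad and value of joint plunger below 0.004 m), for 0.2 s.
At the end, for the whole second after the job is handed in: The fingers hold the knob down at 25 to 35 mm of travel (more than 3 N on it), the pad presses on the yellow carton (more than 1.5 N), and the carton lies still and flat, within 9 mm of the back stop position, within 12 mm of the press's centre line and within 0.12 rad of square (value of joint plunger between 0.025 and 0.035 m and contact force between the fingers and plunger above 3 N and contact force between press_pad and yellow_carton above 1.5 N and x of yellow_carton in the frame of nest above -0.009 m and y of yellow_carton in the frame of nest between -0.012 and 0.012 m and angle between the y axis of yellow_carton and the x axis of nest, either way round below 0.12 rad and height (world z) of yellow_carton below 0.005 m and linear speed of yellow_carton below 0.01 m/s); the arm keeps its last pose, push and grip.
It fails at once if the knob is pushed to its bottom stop (value of joint plunger above 0.0385 m).
It fails at once if the yellow carton is lifted (height (world z) of yellow_carton above 0.015 m).
It fails at once if a bystander is moved more than 20 mm (distance of any of mug, cup, white_carton from where it was at the start of the episode above 0.02 m).
It also fails if it takes over 58 s, if anything falls off the work surface, if the arm or the gripper's body presses on something with over 40 N, if the wrist force passes 120 N, or if a joint passes its speed limit or range.

### The arm

A 7-joint arm with a two-finger parallel gripper is mounted at the origin on a cart in front of the work surface, level with it; the furniture and walls round the work are solid. World frame = base frame: x ahead of the robot, y to its left, z up, the work surface at z = 0. Lengths are in m, angles in rad, forces in N, time in s.
With the tool pointing down it reaches from about 0.425 to 1.025 m from the base axis. Payload 9.4 kg.
Tool frame: the origin (TCP) lies on the centre line of the jaws, within the pads' length; the fingertips stand 17 mm ahead of it and the grasp point (between the pads) lies 2 mm behind it; z points along the fingers, y is the line along which they close (so a half turn about z gives the same grasp; the last joint's range is limited). The gripper opens to 93 mm and grips with 3 to 60 N. Pads are 15 mm wide; open, the fingers measure 128 mm over their backs; the gripper's body (75 mm by 188 mm) begins 65 mm behind the grasp point.
Start: joints at [1.055, 0.599, -0.003, 1.599, 0.002, 0.943, -0.08], TCP at [0.308, -0.656, 0.236] pointing down, gripper open.
Joint ranges: [-2.57, 2.57], [-0.35, 1.97], [-1.29, 1.29], [0.11, 2.56], [-1.05, 4.19], [0.11, 1.86], [-2.63, 2.63]. Speed limits (rad/s): [2.22, 2.22, 3.01, 3.01, 3.14, 3.14, 3.14].

### API

Orientations are given as [roll, pitch, yaw] about the fixed x, y, z axes, in that order (R = Rz(yaw) Ry(pitch) Rx(roll)).
In Python, from workcell import arm gives the robot as it stands. The module is installed in compiled form; this text tells all that it offers.
- The arm moves only by the tool jog_arm, never from a script. Its argument "deltas" is a list of rows, each a list of 6 numbers: the shift along the tool's x, y, z scaled (see below), then the turn, a rotation vector about the tool's x, y, z scaled (see below). In form: [[dx, dy, dz, rx, ry, rz], ...]. A call has 1 to 5 rows; each row is the pose to reach, as a shift and turn from the pose commanded when the call began, along the tool's axes at that moment, turning the shorter way round; what a row does not reach only later rows make up. The controller multiplies each number of a shift by 0.5 m and each number of a turn by 360 degrees. A row lasts 1/10 s, in which the tool goes at most 50 mm and 8.59 degrees, less where a joint would pass 70% of its speed; a pose out of reach is approached as far as the arm can. A call with a number of a shift or a turn outside -1 to 1 is refused whole. A call with a gripper value outside its range is refused whole. "claw" is the opening, from 0 (shut) to 1 (fully open), set as the call begins (left out, the last holds). The fingers move at their own pace and stop on an object; "squeeze" is the grip in N (left out, the last holds). Time passes only in rows, so rows that repeat a pose let the fingers close. It gives the time, the measured TCP pose, the force, the opening and the grip force at its end, in the units of the state.
- arm.state(): the state, without advancing time (a new reading comes with each control period).
- arm.get_image(name): name is "scene" or "top"; returns a dict with "img" (420x560x3 uint8, red, green, blue), "fx", "fy", "cx", "cy" (pixels), "view" (4x4, takes a point from world to camera coordinates). Camera axes: x right, y down, z forward; pixel columns grow to the right and rows downward; lengths in m; the calibration is good to about 2 mm. A picture is of the moment at which its call begins. There is no depth.
- arm.job_done(): hands the job in; it is judged then, once.
The state is a dict: "t": time; "joints": joint angles; "qvel": joint speeds; "joint_torque": joint torques, N m; "tcp_pos": TCP position; "tcp_rot": TCP orientation; "force": force on the tool from outside, world axes, zero at the start; "wrist_torque": the same for the moment, N m; "opening": finger opening in m; "finger_force": force on a finger pad.
Only numpy, scipy, OpenCV 4.12 (cv2) and the standard library are available. Lean on these libraries where they do the work, as an engineer would, in place of code of your own. Each camera call takes 0.05 s, during which the arm holds its last target. There are 200 camera calls.

## Working session

There is one attempt and no reset: what is moved stays moved. The work goes in short steps, Python scripts to look and compute and a tool call to move; the robot and the scene stay as the last step left them, time stands still between calls to the robot, and variables do not carry over. Pictures are saved under pics/ and viewed, at most 10 in all, crops included, and the job is handed in when it is done.

Besides the shell and the picture viewer there is one more tool, called after ">>>" as name(argument=value, ...), one argument or row to a line, values as JSON. jog_arm: Moves the arm, as the interface text tells. Its arguments: {"type":"object","properties":{"deltas":{"type":"array"},"claw":{"type":"number"},"squeeze":{"type":"number"}},"required":["deltas"]}

```bash
mkdir -p pics; cat > h.py <<'E'
import numpy as np, cv2
from workcell import arm
def ray(c,u,v,z):
    V=np.array(c["view"]);R=V[:3,:3];o=-R.T@V[:3,3]
    d=R.T@np.array([(u-c["cx"])/c["fx"],(v-c["cy"])/c["fy"],1])
    return o+d*(z-o[2])/d[2]
def proj(c,p):
    q=np.array(c["view"])@np.append(p,1);return c["fx"]*q[0]/q[2]+c["cx"],c["fy"]*q[1]/q[2]+c["cy"]
E
python3 - <<'E'
from h import *
import pickle
ims={n:arm.get_image(n) for n in("scene","top")}
pickle.dump(ims,open("ims.pkl","wb"))
for n,c in ims.items():
    cv2.imwrite(f"pics/{n}0.png",c["img"][:,:,::-1]); V=np.array(c["view"]);print(n,-V[:3,:3].T@V[:3,3],V[:3,:3].round(2).tolist(),c["fx"])
print(arm.state())
E
```

```text
scene [-0.2347694   0.69607013  0.80212817] [[-0.67, -0.74, -0.02], [-0.37, 0.36, -0.85], [0.64, -0.57, -0.52]] 477.57929596363726
top [ 0.46446084 -0.03056288  1.36775987] [[-0.02, -1.0, -0.01], [-1.0, 0.02, -0.09], [0.09, 0.01, -1.0]] 489.54374105218017
{'t': 0.1, 'joints': array([ 1.05531379,  0.60003125, -0.002577  ,  1.60003754,  0.00177433,
        0.94288712, -0.07978252]), 'qvel': array([ 1.55836237e-04, -1.58723566e-03,  1.21015705e-03, -1.92481428e-03,
        5.07059071e-05, -3.81660472e-04,  1.25163572e-03]), 'joint_torque': array([ 7.56867521e-03, -7.66543007e+01,  1.50329445e+00, -2.52933025e+01,
       -5.22352208e-02,  1.36444671e-02,  8.12210715e-05]), 'tcp_pos': array([ 0.3078504 , -0.65594726,  0.23486024]), 'tcp_rot': array([-3.14023439e+00,  8.78460541e-05,  4.38871231e-01]), 'force': array([-0.03410689, -0.43553161, -0.43720177]), 'wrist_torque': array([ 0.01683545, -0.0438068 ,  0.02160367]), 'finger_force': 0.0, 'opening': 0.09282449193205208}
```

View pics/scene0.png

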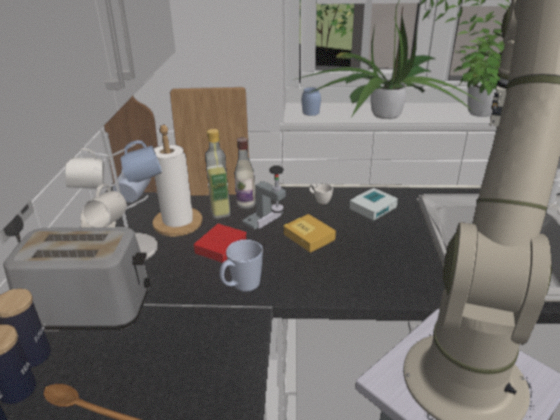

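View pics/top0.png

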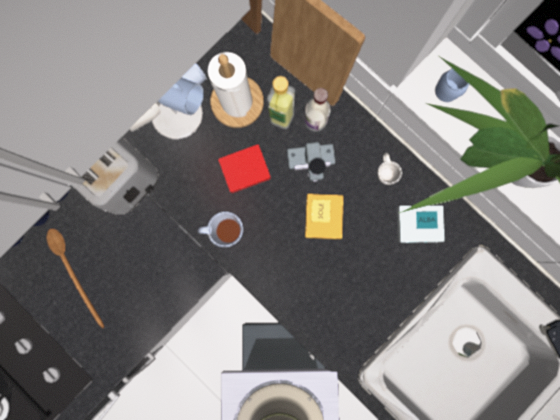

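Yellow carton is at top (324,216) / scene (310,232). The look-alikes are red at top (245,168) and white/teal at top (421,224). Only (324,216) is yellow, so it fits the description. The press is at top (313,160), with its open side towards the robot. I'll confirm in one enlarged crop and measure.

```bash
python3 - <<'E'
from h import *
import pickle
ims=pickle.load(open("ims.pkl","rb"))
a=cv2.resize(ims["top"]["img"][125:250,265:365],None,fx=4,fy=4,interpolation=cv2.INTER_CUBIC)
b=cv2.resize(ims["scene"]["img"][155:255,235:345],None,fx=3.6,fy=3.6,interpolation=cv2.INTER_CUBIC)
out=np.zeros((500,800,3),np.uint8);out[:,:400]=a;out[:360,400:796]=b
cv2.imwrite("pics/crop.png",out[:,:,::-1])
for n,c in ims.items():
    h=cv2.cvtColor(c["img"],cv2.COLOR_RGB2HSV);m=cv2.inRange(h,(17,130,90),(32,255,255))
    if n=="top": m[:180]=0;m[250:]=0
    else: m[:210]=0;m[260:]=0
    m=cv2.morphologyEx(m,cv2.MORPH_CLOSE,np.ones((9,9)))
    k=max(cv2.findContours(m,0,2)[0],key=cv2.contourArea)
    if n=="top":
        P=np.array([ray(c,*p[0],0.033)[:2] for p in k],np.float32)
        (cx,cy),s,an=cv2.minAreaRect(P);print("top",cx,cy,s,an,cv2.boxPoints(((cx,cy),s,an)).round(4).tolist())
    else: print(n,cv2.approxPolyDP(k,4,True).reshape(-1,2).tolist())
E
```

```text
scene [[284, 226], [310, 251], [334, 238], [334, 230], [310, 215]]
top 0.5693557858467102 -0.13038724660873413 (0.1007523387670517, 0.12087839096784592) 88.269287109375 [[0.5073999762535095, -0.17890000343322754], [0.6281999945640564, -0.1826000064611435], [0.6312999725341797, -0.08190000057220459], [0.5105000138282776, -0.07819999754428864]]
```

View pics/crop.png

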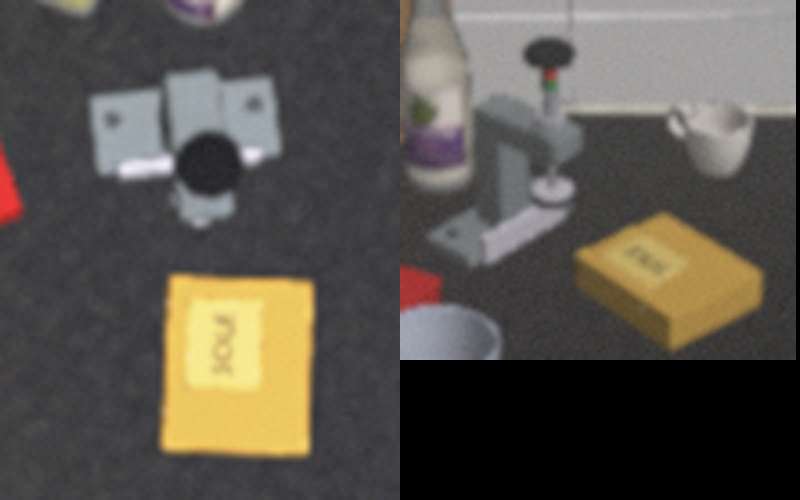

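The crop confirms the yellow carton (centre at crop (238,365)) with its length towards the press. In the crop, the knob is at (208,163), the stop's pale edge runs from (118,168) to (262,155), and the foot corners are at (90,97), (275,78), (280,155) and (98,175).

```bash
python3 - <<'E'
from h import *
import pickle
ims=pickle.load(open("ims.pkl","rb"));c=ims["top"]
f=lambda u,v,z:ray(c,265+u/4-.4,125+v/4-.4,z)[:2]
h=cv2.cvtColor(c["img"],cv2.COLOR_RGB2HSV)
g=cv2.cvtColor(c["img"],cv2.COLOR_RGB2GRAY)
m=(g<60).astype(np.uint8);m[:158]=0;m[174:]=0;m[:,:309]=0;m[:,327:]=0
# dark disc vs grey arm: knob top via minEnclosingCircle
vs,us=np.nonzero(g[157:175,308:328]<38);print("knob px",us.mean()+308,vs.mean()+157,len(us))
K=ray(c,us.mean()+308,vs.mean()+157,.195);K2=f(208,163,.195);print("knob",K,K2)
cor={n:f(u,v,.012) for n,u,v in[("bl",90,97),("br",275,78),("fr",280,155),("fl",98,175)]}
print(cor)
for z in(0.005,.012,.02):
  a=[f(*p,z) for p in[(90,97),(275,78),(280,155),(98,175)]]
  print(z,np.linalg.norm(a[0]-a[1]),np.linalg.norm(a[2]-a[3]),np.linalg.norm(a[0]-a[3]),np.linalg.norm(a[1]-a[2]))
  for p,q in((a[1],a[0]),(a[2],a[3])): d=q-p;print("yaw",np.arctan2(-d[0],d[1]))
  for p,q in((a[3],a[0]),(a[2],a[1])): d=q-p;print("yawx",np.arctan2(d[1],d[0]))
s1,s2=f(118,170,.026),f(262,155,.026);print("stop",s1,s2,np.linalg.norm(s1-s2));d=s1-s2;print(np.arctan2(-d[0],d[1]))
# bright stop mask
mm=(g[155:175,285:335]>150);vs,us=np.nonzero(mm);print(len(us)); 
if len(us)>5:
  vx,vy,x0,y0=cv2.fitLine(np.c_[us+285,vs+155].astype(np.float32),cv2.DIST_L2,0,.01,.01).ravel();print(us.min()+285,us.max()+285,x0,y0)
  p,q=ray(c,us.min()+285,y0+(us.min()+285-x0)*vy/vx,.026),ray(c,us.max()+285,y0+(us.max()+285-x0)*vy/vx,.026)
  d=p-q;print(p,q,np.linalg.norm(d),np.arctan2(-d[0],d[1]))
for n,p in(("knob",K),):print(proj(ims["scene"],K))
E
```

```text
knob px 316.0 162.4 10
knob [ 0.68711685 -0.10344231  0.195     ] [ 0.67983739 -0.10471357]
{'bl': array([ 0.76217879, -0.03451752]), 'br': array([ 0.77304113, -0.16492446]), 'fr': array([ 0.71808531, -0.16685842]), 'fl': array([ 0.70651479, -0.03903173])}
0.005 0.1315341917096257 0.1290119733797337 0.05613508212212633 0.05527375356067213
yaw 0.0831038937692162
yaw 0.09027123522906261
yawx 0.0809204098354129
yawx 0.03517669720168872
0.012 0.13085854858051404 0.12834928596550166 0.055846736696157744 0.054989832465114574
yaw 0.0831038937692169
yaw 0.09027123522906226
yawx 0.08092040983541296
yawx 0.03517669720168851
0.02 0.13008638500438652 0.12759192892066512 0.0555171990664794 0.05466535121304883
yaw 0.08310389376921803
yaw 0.09027123522906232
yawx 0.08092040983541314
yawx 0.035176697201688686
stop [ 0.70724138 -0.05288589] [ 0.71572372 -0.15297674] 0.1004496377942091
0.08454438204307396
333
289 333 307.9099 160.48949
[ 0.72148467 -0.03901646  0.026     ] [ 0.72976593 -0.16142066  0.026     ] 0.12268401839842034 0.06755203071804322
(np.float64(273.28659981790236), np.float64(166.37092023758427))
```

```bash
cat >> h.py <<'E'
from scipy.spatial.transform import Rotation as Ro
PO=np.array([.681,-.105]);PY=.085
def w(x,y): c,s=np.cos(PY),np.sin(PY);return PO+[c*x-s*y,s*x+c*y]
def p(xy): c,s=np.cos(PY),np.sin(PY);d=np.array(xy)-PO;return np.array([c*d[0]+s*d[1],-s*d[0]+c*d[1]])
def go(px,py,z,yaw):
    s=arm.state();R=Ro.from_euler("xyz",s["tcp_rot"]);T=np.append(w(px,py),z)
    print("shift",(R.inv().apply(T-s["tcp_pos"])/.5).round(4),"turn",((R.inv()*Ro.from_euler("xyz",[np.pi,0,yaw])).as_rotvec()/2/np.pi).round(4),s["tcp_pos"].round(4),s["t"])
E
python3 -c "
from h import *
print(w(-.122,-.095));go(-.122,-.095,.16,PY+np.pi/2)"
```

```text
[ 0.56750574 -0.21001454]
shift [ 0.8491 -0.5865  0.1504] turn [-2.000e-04 -1.000e-04 -1.937e-01] [ 0.3079 -0.6559  0.2349] 0.1
```

>>> jog_arm(
  deltas=[
    [0.85,-0.587,0.15,0,0,-0.194],
    [0.85,-0.587,0.15,0,0,-0.194],
    [0.85,-0.587,0.15,0,0,-0.194],
    [0.85,-0.587,0.15,0,0,-0.194],
    [0.85,-0.587,0.15,0,0,-0.194],
  ],
  claw=0.6,
)

```text
t: 0.6
tcp_pos: [0.4331, -0.4407, 0.1993]
tcp_rot: [-3.141, -0.0, 1.195]
force: [0.8, -0.3, 0.4]
opening: 0.0584
finger_force: 0.0
```

```bash
python3 -c "
from h import *
go(-.122,-.095,.16,PY+np.pi/2);print(arm.state()['tcp_rot'])"
```

```text
shift [0.5279 0.0806 0.0787] turn [-0.     -0.     -0.0734] [ 0.4331 -0.4407  0.1993] 0.6
[-3.14140046e+00 -8.43527799e-05  1.19480760e+00]
```

>>> jog_arm(
  deltas=[
    [0.52,0.08,0.08,0,0,-0.073],
    [0.52,0.08,0.08,0,0,-0.073],
    [0.52,0.08,0.08,0,0,-0.073],
    [0.52,0.08,0.08,0,0,-0.073],
    [0.52,0.08,0.08,0,0,-0.073],
  ],
)

```text
t: 1.1
tcp_pos: [0.559, -0.2284, 0.1615]
tcp_rot: [-3.141, -0.0, 1.647]
force: [0.5, -0.7, 0.7]
opening: 0.0555
finger_force: 0.0
```

```bash
python3 -c "
from h import *
go(-.122,-.095,.03,PY+np.pi/2);print(arm.state()['tcp_rot'])"
```

```text
shift [0.0352 0.0199 0.2631] turn [-0.0001 -0.     -0.0013] [ 0.559  -0.2284  0.1615] 1.1
[-3.14121048e+00 -2.71472969e-04  1.64747596e+00]
```

>>> jog_arm(
  deltas=[
    [0,0,0,0,0,0],
    [0,0.01,0.1,0,0,0],
    [0,0.01,0.2,0,0,0],
    [0,0.01,0.26,0,0,0],
    [0,0.01,0.26,0,0,0],
  ],
)

```text
t: 1.6
tcp_pos: [0.5608, -0.2289, 0.0281]
tcp_rot: [-3.135, -0.003, 1.648]
force: [-0.7, -0.2, -0.2]
opening: 0.0561
finger_force: 0.0
```

```bash
python3 -c "
from h import *
s=arm.state();print(p(s['tcp_pos'][:2]),s['tcp_rot'],s['force']);go(-.122,-.055,.03,PY+np.pi/2)
c=arm.get_image('top');cv2.imwrite('pics/a.png',cv2.resize(c['img'][130:270,250:390,::-1],None,fx=4,fy=4,interpolation=cv2.INTER_CUBIC))"
```

```text
[-0.13023614 -0.11321727] [-3.13480270e+00 -2.52833112e-03  1.64795844e+00] [-0.67453343 -0.19241472 -0.2049961 ]
shift [ 0.1166  0.0155 -0.0036] turn [-0.0011 -0.0004 -0.0012] [ 0.5608 -0.2289  0.0281] 1.6
```

View pics/a.png

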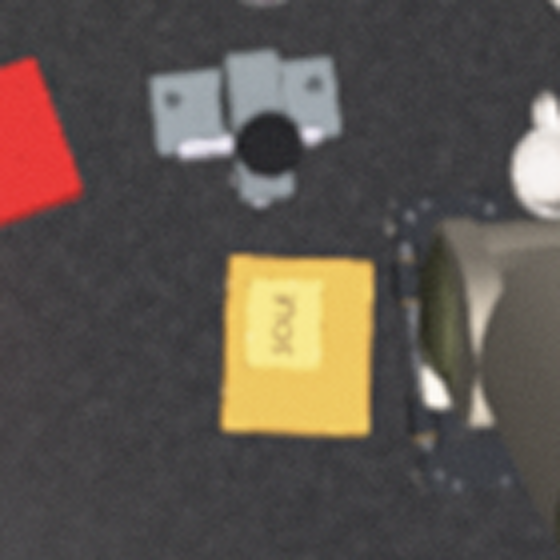

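The gripper is beside the carton at right (crop x≈410, carton's right face at x≈372), and nothing has been touched. Side push next.

>>> jog_arm(
  deltas=[
    [0.03,0.005,-0.004,0,0,-0.001],
    [0.055,0.01,-0.004,0,0,-0.001],
    [0.07,0.01,-0.004,0,0,-0.001],
    [0.085,0.01,-0.004,0,0,-0.001],
    [0.095,0.01,-0.004,0,0,-0.001],
  ],
)

```text
t: 2.15
tcp_pos: [0.5654, -0.1812, 0.035]
tcp_rot: [3.14, 0.001, 1.654]
force: [0.9, -1.9, 1.1]
opening: 0.0557
finger_force: 1.0
```

>>> jog_arm(
  deltas=[
    [0.006,0,0,0,0,0],
    [0.01,0,0,0,0,0],
    [0.013,0,0,0,0,0],
    [0.013,0,0,0,0,0],
    [0.013,0,0,0,0,0],
  ],
)

```text
t: 2.65
tcp_pos: [0.564, -0.1753, 0.0339]
tcp_rot: [-3.141, -0.0, 1.654]
force: [0.8, -0.8, 0.1]
opening: 0.0557
finger_force: 0.4
```

```bash
cat >> h.py <<'E'
def carton(save=None):
    c=arm.get_image("top");h=cv2.cvtColor(c["img"],cv2.COLOR_RGB2HSV);m=cv2.inRange(h,(17,130,90),(32,255,255))
    m[:135]=0;m[260:]=0;m[:,:280]=0;m[:,370:]=0
    m=cv2.morphologyEx(m,cv2.MORPH_CLOSE,np.ones((9,9)))
    k=max(cv2.findContours(m,0,2)[0],key=cv2.contourArea)
    P=np.array([p(ray(c,*q[0],.033)[:2]) for q in k],np.float32)
    r=cv2.minAreaRect(P);print("carton in press frame",r,"min",P.min(0),"max",P.max(0))
    if save:cv2.imwrite(save,cv2.resize(c['img'][130:270,250:390,::-1],None,fx=4,fy=4,interpolation=cv2.INTER_CUBIC))
def st():
    s=arm.state();print(s["t"],"tcp press",p(s["tcp_pos"][:2]).round(4),s["tcp_pos"][2].round(4),"rot",s["tcp_rot"].round(3),"f",s["force"].round(2))
E
python3 -c "
from h import *
st();carton('pics/b.png')"
```

```text
2.65 tcp press [-0.1225 -0.0601] 0.0339 rot [-3.141 -0.     1.654] f [ 0.8  -0.8   0.09]
carton in press frame ((-0.11908387392759323, 0.005752861499786377), (0.08727802336215973, 0.12061042338609695), 89.04425048828125) min [-0.17979068 -0.03780507] max [-0.05833109  0.04979989]
```

View pics/b.png

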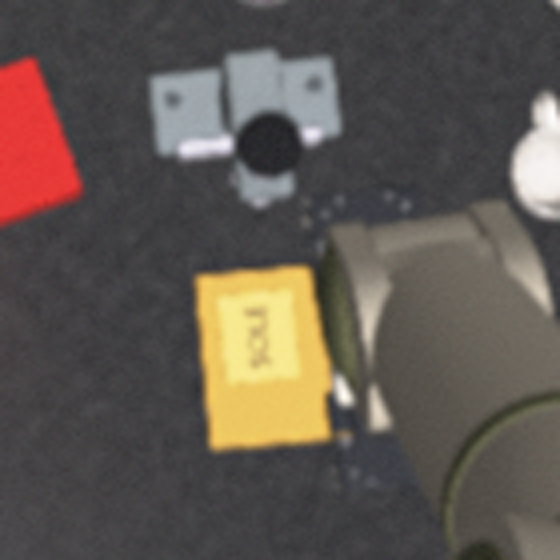

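The carton is now square (−0.02 rad) and centred: its left edge is at y'≈0.0498, half width 0.0495. Next I back off, raise, and go round behind it.

>>> jog_arm(
  deltas=[
    [-0.05,0,0,0,0,0],
    [-0.1,0,0,0,0,0],
    [-0.1,0,-0.1,0,0,0],
    [-0.1,-0.05,-0.2,0,0,0],
    [-0.1,-0.1,-0.24,0,0,0],
  ],
)

```text
t: 3.2
tcp_pos: [0.5194, -0.2291, 0.1564]
tcp_rot: [3.139, 0.0, 1.654]
force: [-0.1, 0.6, -0.5]
opening: 0.0559
finger_force: 0.0
```

```bash
python3 -c "
from h import *
st();go(-.220,0,.16,PY)"
```

```text
3.2 tcp press [-0.1716 -0.11  ] 0.1564 rot [3.139 0.    1.654] f [-0.08  0.6  -0.52]
shift [ 0.2198 -0.0972 -0.0076] turn [ 0.0003 -0.0003  0.2498] [ 0.5194 -0.2291  0.1564] 3.2
```

>>> jog_arm(
  deltas=[
    [0.1,-0.05,0,0,0,0.023],
    [0.2,-0.08,0,0,0,0.046],
    [0.22,-0.1,0,0,0,0.07],
    [0.22,-0.1,0,0,0,0.092],
    [0.22,-0.1,0,0,0,0.115],
  ],
)

```text
t: 3.7
tcp_pos: [0.4588, -0.1228, 0.1542]
tcp_rot: [-3.141, 0.0, 0.927]
force: [0.1, 0.5, -1.8]
opening: 0.056
finger_force: 0.0
```

>>> jog_arm(
  deltas=[
    [0,0,0,0,0,0.023],
    [0,0,0,0,0,0.046],
    [0,0,0,0,0,0.07],
    [0,0,0,0,0,0.092],
    [0,0,0,0,0,0.115],
  ],
)

```text
t: 4.2
tcp_pos: [0.4592, -0.1235, 0.1539]
tcp_rot: [-3.141, 0.001, 0.203]
force: [0.2, -0.4, -0.2]
opening: 0.056
finger_force: 0.0
```

```bash
python3 -c "
from h import *
st();go(-.220,0,.033,PY);print(arm.state()['joints'])"
```

```text
4.2 tcp press [-0.2226  0.0004] 0.1539 rot [-3.141e+00  1.000e-03  2.030e-01] f [ 0.24 -0.38 -0.22]
shift [0.0052 0.0016 0.2418] turn [-0.0001  0.0001  0.0188] [ 0.4592 -0.1235  0.1539] 4.2
[ 0.07111505  0.43607132  0.09870465  2.24178647 -0.09291761  0.46831217
 -1.12391618]
```

>>> jog_arm(
  deltas=[
    [0,0,0,0,0,0.019],
    [0,0,0.09,0,0,0.019],
    [0,0,0.18,0,0,0.019],
    [0,0,0.24,0,0,0.019],
    [0,0,0.24,0,0,0.019],
  ],
)

```text
t: 4.7
tcp_pos: [0.4576, -0.1232, 0.031]
tcp_rot: [-3.139, 0.006, 0.089]
force: [-0.5, -0.0, -0.3]
opening: 0.056
finger_force: 0.0
```

```bash
python3 -c "
from h import *
st();carton();go(-.098,0,.034,PY)"
```

```text
4.7 tcp press [-0.2242  0.0009] 0.031 rot [-3.139  0.006  0.089] f [-0.51 -0.02 -0.34]
carton in press frame ((-0.11813205480575562, -0.0004396587610244751), (0.10015833377838135, 0.11924637109041214), 89.34930419921875) min [-0.17740023 -0.05093801] max [-0.05804368  0.05009142]
shift [ 0.2512  0.002  -0.0036] turn [-0.0002  0.0007  0.0007] [ 0.4582 -0.1235  0.0328] 4.75
```

>>> jog_arm(
  deltas=[
    [0.04,0,0,0,0,0],
    [0.07,0,0,0,0,0],
    [0.1,0,0,0,0,0],
    [0.13,0,0,0,0,0],
    [0.16,0,0,0,0,0],
  ],
)

```text
t: 5.25
tcp_pos: [0.5398, -0.1166, 0.0364]
tcp_rot: [3.142, -0.001, 0.089]
force: [-1.0, 0.1, -0.5]
opening: 0.0559
finger_force: 0.6
```

>>> jog_arm(
  deltas=[
    [0.02,0,0,0,0,0],
    [0.04,0,0,0,0,0],
    [0.055,0,0,0,0,0],
    [0.065,0,0,0,0,0],
    [0.07,0,0,0,0,0],
  ],
)

```text
t: 5.75
tcp_pos: [0.5743, -0.1135, 0.0342]
tcp_rot: [-3.142, 0.0, 0.089]
force: [-3.0, -0.6, 1.8]
opening: 0.0561
finger_force: 1.3
```

```bash
python3 -c "
from h import *
st();carton();go(-.098,0,.034,PY)"
```

```text
5.75 tcp press [-0.107   0.0006] 0.0342 rot [-3.142  0.     0.089] f [-3.02 -0.56  1.85]
carton in press frame ((-0.02076968364417553, 0.03612079098820686), (0.03309399634599686, 0.08053100109100342), 83.9169921875) min [-0.06050163  0.01540006] max [0.01954845 0.05185241]
shift [0.0175 0.0013 0.0002] turn [-0.     -0.      0.0007] [ 0.5746 -0.1135  0.0341] 5.8
```

Creep to contact with the stop.

>>> jog_arm(
  deltas=[
    [0.004,0,0,0,0,0],
    [0.008,0,0,0,0,0],
    [0.012,0,0,0,0,0],
    [0.015,0,0,0,0,0],
    [0.015,0,0,0,0,0],
  ],
)

```text
t: 6.3
tcp_pos: [0.5822, -0.1128, 0.034]
tcp_rot: [3.141, -0.001, 0.089]
force: [-0.2, -0.0, -0.7]
opening: 0.0558
finger_force: 0.2
```

>>> jog_arm(
  deltas=[
    [0.003,0,0,0,0,0],
    [0.006,0,0,0,0,0],
    [0.008,0,0,0,0,0],
    [0.008,0,0,0,0,0],
    [0.008,0,0,0,0,0],
  ],
)

```text
t: 6.8
tcp_pos: [0.5826, -0.1128, 0.0339]
tcp_rot: [-3.141, 0.006, 0.089]
force: [-8.9, 0.0, 6.3]
opening: 0.0556
finger_force: 4.7
```

```bash
python3 -c "
from h import *
st()
c=arm.get_image('top');d=arm.get_image('scene')
o=np.zeros((500,800,3),np.uint8);o[:,:400]=cv2.resize(c['img'][125:250,265:365],(400,500),interpolation=2);o[:364,400:]=cv2.resize(d['img'][155:255,235:345],(400,364),interpolation=2)
cv2.imwrite('pics/c.png',o[:,:,::-1])"
```

```text
6.8 tcp press [-0.0987  0.0006] 0.0339 rot [-3.141  0.006  0.089] f [-8.87  0.04  6.33]
```

View pics/c.png

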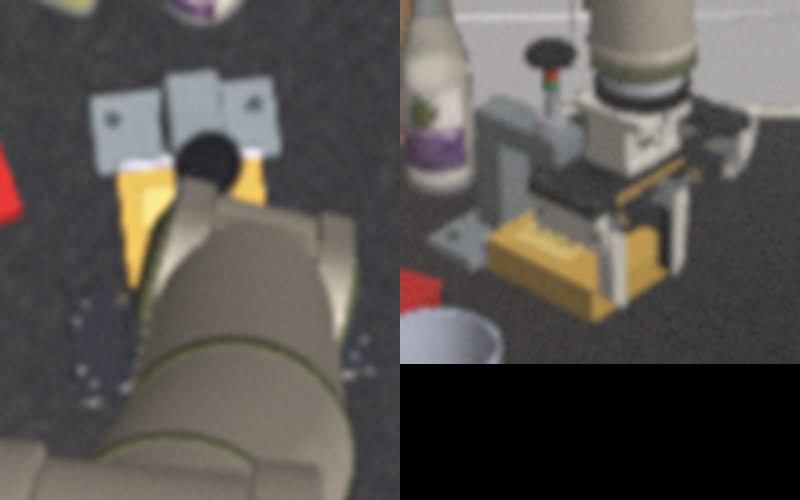

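The carton sits against the stop. The force rose to 9 N at the predicted position, and its edges (crop x 118–265) match the stop's width (118–262). Next I back off, rise and close the gripper.

>>> jog_arm(
  deltas=[
    [-0.04,0,0,0,0,0],
    [-0.12,0,0,0,0,0],
    [-0.16,0,-0.08,0,0,0],
    [-0.16,0,-0.18,0,0,0],
    [-0.16,0,-0.28,0,0,0],
  ],
)

```text
t: 7.4
tcp_pos: [0.5054, -0.1198, 0.1756]
tcp_rot: [-3.141, 0.001, 0.089]
force: [1.5, -0.2, -0.7]
opening: 0.0559
finger_force: 0.0
```

>>> jog_arm(
  deltas=[
    [0,0,-0.09,0,0,0],
    [0,0,-0.18,0,0,0],
    [0,0,-0.22,0,0,0],
    [0,0,-0.22,0,0,0],
    [0,0,-0.22,0,0,0],
  ],
  claw=0,
  squeeze=10,
)

```text
t: 7.9
tcp_pos: [0.5062, -0.1195, 0.2842]
tcp_rot: [3.142, -0.001, 0.089]
force: [-0.2, 0.9, -0.9]
opening: 0.0205
finger_force: 0.0
```

```bash
python3 -c "
from h import *
st();carton('pics/d.png');go(0,0,.25,PY)"
```

```text
7.9 tcp press [-0.1754  0.0004] 0.2842 rot [ 3.142e+00 -1.000e-03  8.900e-02] f [-0.2   0.91 -0.86]
carton in press frame ((-0.033967409282922745, 0.0012107081711292267), (0.11656251549720764, 0.10052693635225296), 0.1950598508119583) min [-0.09234741 -0.04902488] max [0.02423057 0.05155785]
shift [0.3518 0.0027 0.0664] turn [-0.      0.0001  0.0007] [ 0.5057 -0.1194  0.2833] 7.95
```

View pics/d.png

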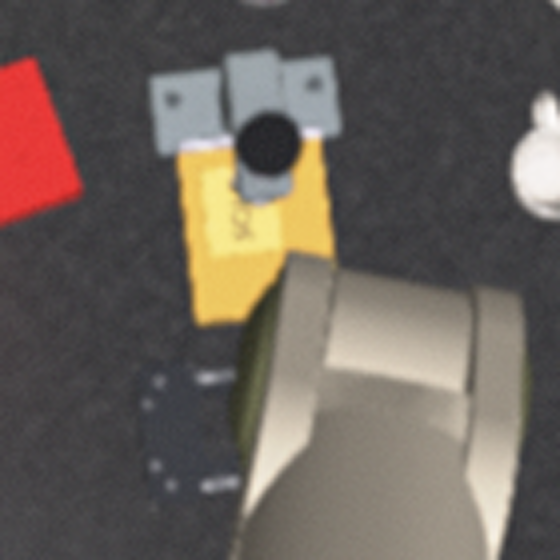

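The carton is square (0.003 rad), with y'=+1 mm and its end at the stop (crop y≈145). The knob is at crop (269,143), still up. Moving over the knob.

>>> jog_arm(
  deltas=[
    [0.09,0,0,0,0,0],
    [0.18,0,0,0,0,0],
    [0.27,0,0,0,0,0],
    [0.35,0.002,0.03,0,0,0],
    [0.35,0.002,0.066,0,0,0],
  ],
)

```text
t: 8.45
tcp_pos: [0.6846, -0.1034, 0.2478]
tcp_rot: [-3.141, -0.0, 0.092]
force: [-0.5, 0.4, -0.7]
opening: 0.0003
finger_force: 0.0
```

>>> jog_arm(
  deltas=[
    [0,0,0,0,0,0],
    [0,0,0.02,0,0,0],
    [0,0,0.04,0,0,0],
    [0,0,0.055,0,0,0],
    [0,0,0.055,0,0,0],
  ],
)

```text
t: 8.95
tcp_pos: [0.6795, -0.105, 0.2228]
tcp_rot: [-3.141, 0.001, 0.089]
force: [-1.1, -0.7, 0.1]
opening: 0.0007
finger_force: 0.0
```

```bash
python3 -c "
from h import *
st();go(0,0,.212-.03,PY);print(arm.state()['opening'])
d=arm.get_image('scene');cv2.imwrite('pics/e.png',cv2.resize(d['img'][120:220,230:330,::-1],(600,600),interpolation=2))"
```

```text
8.95 tcp press [-0.0015  0.0001] 0.2228 rot [-3.141e+00  1.000e-03  8.900e-02] f [-1.11 -0.65  0.08]
shift [0.003  0.0002 0.0815] turn [-0.0001  0.0002  0.0006] [ 0.6795 -0.105   0.2228] 8.95
0.0007034243898856111
```

View pics/e.png

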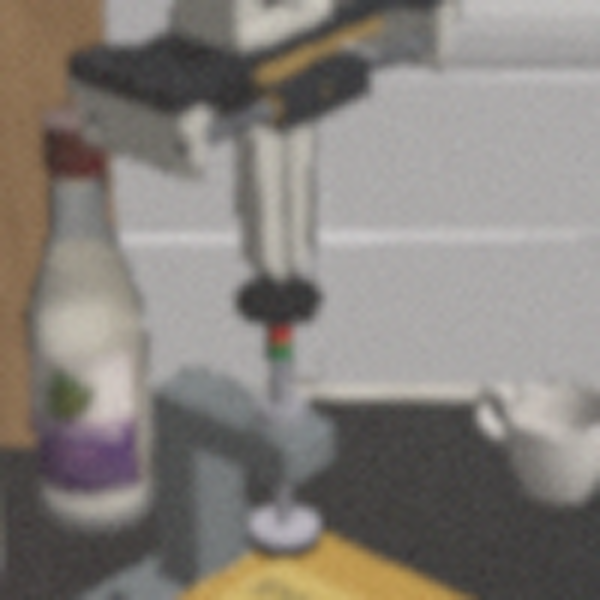

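The fingertips (crop (278,278)) are just above the knob's centre (278,298). Pressing gradually.

>>> jog_arm(
  deltas=[
    [0.003,0,0.015,0,0,0],
    [0.003,0,0.025,0,0,0],
    [0.003,0,0.035,0,0,0],
    [0.003,0,0.045,0,0,0],
    [0.003,0,0.05,0,0,0],
  ],
)

```text
t: 9.5
tcp_pos: [0.6823, -0.1049, 0.1985]
tcp_rot: [3.141, -0.001, 0.089]
force: [0.7, 1.2, 4.9]
opening: 0.0003
finger_force: 2.3
```

>>> jog_arm(
  deltas=[
    [0,0,0.006,0,0,0],
    [0,0,0.012,0,0,0],
    [0,0,0.016,0,0,0],
    [0,0,0.02,0,0,0],
    [0,0,0.02,0,0,0],
  ],
)

```text
t: 10.0
tcp_pos: [0.6823, -0.1049, 0.1891]
tcp_rot: [3.142, -0.001, 0.089]
force: [-0.3, 0.3, 8.2]
opening: 0.0006
finger_force: 4.1
```

```bash
python3 -c "
from h import *
st();go(0,0,.212-.03,PY)"
```

```text
10.0 tcp press [0.0013 0.    ] 0.1891 rot [ 3.142e+00 -1.000e-03  8.900e-02] f [-0.29  0.33  8.22]
shift [-0.0027  0.      0.0141] turn [ 0.     -0.0002  0.0007] [ 0.6823 -0.1049  0.1891] 10.0
```

>>> jog_arm(
  deltas=[
    [0,0,0.004,0,0,0],
    [0,0,0.008,0,0,0],
    [0,0,0.012,0,0,0],
    [0,0,0.014,0,0,0],
    [0,0,0.014,0,0,0],
  ],
)

```text
t: 10.5
tcp_pos: [0.6823, -0.1048, 0.1827]
tcp_rot: [3.142, -0.001, 0.089]
force: [-0.9, 1.7, 12.3]
opening: 0.0006
finger_force: 6.0
```

>>> jog_arm(
  deltas=[
    [0,0,0,0,0,0],
    [0,0,0,0,0,0],
    [0,0,0,0,0,0],
  ],
)

```text
t: 10.8
tcp_pos: [0.6823, -0.1049, 0.1829]
tcp_rot: [-3.142, -0.001, 0.089]
force: [-1.2, 1.3, 11.7]
opening: 0.0005
finger_force: 6.0
```

```bash
python3 -c "
from h import *
st()
c=arm.get_image('top');d=arm.get_image('scene')
o=np.zeros((600,800,3),np.uint8);o[:500,:400]=cv2.resize(c['img'][125:250,265:365],(400,500),interpolation=2);o[:600,400:]=cv2.resize(d['img'][150:240,245:305],(400,600),interpolation=2)
cv2.imwrite('pics/f.png',o[:,:,::-1])"
```

```text
10.8 tcp press [0.0013 0.    ] 0.1829 rot [-3.142e+00 -1.000e-03  8.900e-02] f [-1.15  1.32 11.72]
```

View pics/f.png

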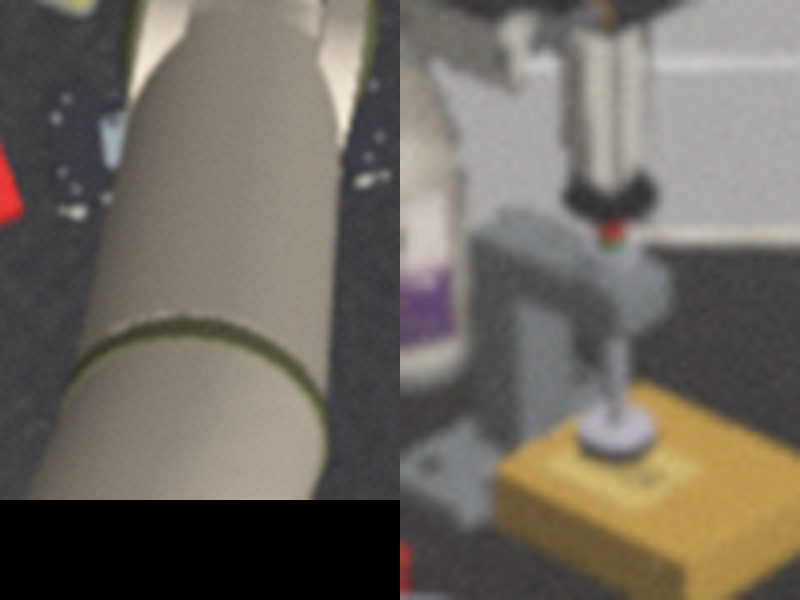

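The rim stands in the green band (crop (612,245), red above it) and the pad is on the carton (618,435). Force is about 12 N at about 29 mm, close to the expected 13 N at 30 mm. Handing in.

```bash
python3 -c "
from workcell import arm
print(arm.job_done())"
```

```text
the job is handed in; nothing more can be done
None
```

I handed the job in with the yellow carton square against the back stop and the knob still held down at about 29 mm with about 12 N; the bush rim is in the green band, and the hand-in returned no verdict.

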